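# Cover the sample pot and show it to the inspection camera

### The arm

A 6-joint arm with a two-finger parallel gripper is mounted at the origin on a cart in front of the work surface, level with it; the furniture and walls round the work are solid. World frame = base frame: x ahead of the robot, y to its left, z up, the work surface at z = 0. Lengths are in m, angles in rad, forces in N, time in s.
With the tool pointing down it reaches from about 0.375 to 0.9 m from the base axis. Payload 3.1 kg.
Tool frame: the origin (TCP) lies on the centre line of the jaws, within the pads' length; the fingertips stand 14 mm ahead of it and the grasp point (between the pads) lies 5 mm behind it; z points along the fingers, y is the line along which they close (so a half turn about z gives the same grasp; the last joint's range is limited). The gripper opens to 87 mm and grips with 3 to 60 N. Pads are 19 mm wide; open, the fingers measure 117 mm over their backs; the gripper's body (75 mm by 190 mm) begins 51 mm behind the grasp point.
Start: joints at [1.024, 0.527, 1.433, -0, 1.181, -0.178], TCP at [0.225, 0.583, 0.237] pointing down, gripper open.
Joint ranges: [-3.08, 3.08], [-0.75, 2.2], [0.22, 2.44], [-1.43, 4.57], [0, 2.65], [-2.85, 2.85]. Speed limits (rad/s): [2.79, 2.79, 3.14, 3.14, 3.14, 3.14].

### API

Orientations are given as a unit quaternion [w, x, y, z].
In Python, from rig import r, eyes gives the robot as it stands.
- The arm moves only by the shell command python3 -m handwheel 'ROWS' [OPENING] [FORCE]. ROWS is JSON, a list of rows, each a list of 6 numbers: the shift along the world's x, y, z scaled (see below), then the turn, a rotation vector about the world's x, y, z scaled (see below). A call has 1 to 12 rows; each row shifts and turns the commanded pose from where the row before left it; what a row does not reach is not made up. The controller multiplies each number of a shift by 0.04 m and each number of a turn by 180 degrees. A row lasts 1/12 s, in which the tool goes at most 41.7 mm and 7.16 degrees, less where a joint would pass 70% of its speed; a pose out of reach is approached as far as the arm can. A call with a number of a shift or a turn outside -1 to 1 is refused whole. A call with a gripper value outside its range is refused whole. OPENING is the opening, from -1 (shut) to 1 (fully open), set as the call begins (- or left out, the last holds). The fingers move at their own pace and stop on an object; FORCE is the grip in N (left out, the last holds). Time passes only in rows, so rows that do not move let the fingers close. It gives the time, the measured TCP pose, the force, the opening and the grip force at its end, in the units of the state.
- r.sense(): the state, without advancing time (a new reading comes with each control period).
- eyes.camera(name): name is "side" or "top"; returns a dict with "frame" (400x640x3 uint8, blue, green, red), "z_map" (400x640 float32, m along the optical axis (not along the pixel's ray), 0 where there is no reading), "camera_matrix" (3x3 intrinsics, pixels), "world_from_camera" (4x4, takes a point from camera to world coordinates). Camera axes: x right, y up, looking along -z (the intrinsics and any distortion apply to the point x, -y, -z); pixel columns grow to the right and rows downward; lengths in m; the calibration is good to about 2 mm. A picture is of the moment at which its call begins.
- r.finish_job(): hands the job in; it is judged then, once.
The state is a dict: "t": time; "q": joint angles; "qd": joint speeds; "effort": joint torques, N m; "tcp_pos": TCP position; "orientation": TCP orientation; "ft_force": force on the tool from outside, world axes, zero at the start; "torque": the same for the moment, N m; "gripper_width": finger opening in m; "grasp_force": force on a finger pad.
Only numpy, scipy, OpenCV 4.12 (cv2) and the standard library are available. Lean on these libraries where they do the work, as an engineer would, in place of code of your own. Each camera call takes 0.05 s, during which the arm holds its last target. There are 200 camera calls.

### The job

Put the loose cover on the white sample pot so that it sits seated and level on the rim, then let go of it, take the covered pot by its sides and hold it up in the air for the inspection camera: upright, its middle at lens height straight above the yellow ring on the camera's foot plate, with the blue rib facing the lens. Keep the pot upright all the time and leave the other things where they stand. The job finishes while you are still holding the pot still there: do not put it down or let it go.

Things in the scene. Friction and masses are not known exactly. Their poses are not given: they have to be found in the camera images.
- pot: open round white porcelain pot, loose, about 0.2 kg: 56 mm outside diameter, 65 mm high (84 mm with the cover on), wall and floor 5 mm, mouth 46 mm. Origin at the centre of its underside, z up. A blue upright rib, 10 mm wide, stands 3.5 mm out of the wall and faces along its own -x axis. Its sides are free for fingers closing along its own y axis
- pot_rim (a point): centre of the pot's mouth, at the height of the rim, 65 mm above its underside
- pot_mid (a point): middle of the pot, on its axis, 32.5 mm above its underside
- pot_mark (a point): middle of the blue rib's face, 31 mm from the pot's axis
- cover: loose round white porcelain cover with black knob, 0.06 kg, lying knob up, 25 mm high. Disc 52 mm diameter, 4 mm thick; below it a spigot 42.6 mm diameter, 6 mm deep, tapering to 38 mm at its foot, fits the pot's mouth; above it a cylindrical knob 16 mm diameter, 15 mm tall. Origin at the centre of the spigot's underside, z up
- cover_seat (a point): centre of the underside of the cover's disc, 6 mm above the cover's origin; lies at the centre of the pot's mouth when seated
- cover_knob (a point): centre of the knob, 18 mm above the cover's origin
- specimen: round sand-coloured specimen disc, 25 mm diameter, 10 mm thick, lying loose on the floor of the pot; origin at its underside
- camera: fixed inspection camera: blue block 46 mm wide on a post, black lens barrel, lens axis 200 mm above the worktop, block's top at 223 mm; the lens looks level along its own -x. Grey foot plate 90 mm wide, 6 mm thick, reaching 180 mm forward of the origin, yellow ring (40 mm) on it 130 mm forward. Origin on the worktop below the barrel's back end, z up
- lens (a point): centre of the front glass of the lens, 26 mm in front of the camera's origin and 200 mm above the worktop
- view_point (a point): the point in the air at lens height (200 mm) straight above the yellow ring, 104 mm in front of the lens glass; axes as the camera's: +x towards the lens, z up
- flask: bystander: conical glass flask, 62 mm wide, 110 mm high, standing at the back; origin under its centre
- wash_bottle: bystander: wash bottle with a red cap, 62x94 mm, 194 mm high, standing at the back; origin under its centre
- jar: bystander: white screw-lid jar, 46 mm wide, 45 mm high, standing at the back; origin under its centre
- calculator: bystander: black desk calculator, 136x76x14 mm, lying at the front left; origin under its centre
- pen: bystander: white ballpoint pen, 145 mm long, 11 mm thick, lying at the front; origin under its centre
Not all that is in view belongs to the job. What is shaped like the pot but black or pink is not meant.

How it is judged:
On the way, in this order (a step that is already met when the one before it is completed fails the run):
1. the cover sits seated and level on the rim of the standing pot and has been let go (horizontal distance between cover_seat and pot_rim below 0.005 m and z of cover_seat in the frame of pot_rim between -0.0025 and 0.0025 m and angle between the z axis of cover and the z axis of pot, either way round below 0.07 rad and contact force between the fingers and cover below 0.1 N and angle between pot's own z axis and vertical below 0.05 rad and height (world z) of pot below 0.01 m), for 0.2 s.
2. the pot is lifted clear by its sides with the cover still seated (horizontal distance between cover_seat and pot_rim below 0.005 m and z of cover_seat in the frame of pot_rim between -0.0025 and 0.0025 m and angle between the z axis of cover and the z axis of pot, either way round below 0.07 rad and height (world z) of pot above 0.05 m and contact force between the fingers and pot above 1 N), for 0.2 s.
At the end, for the whole second after the job is handed in: Pot held still by the fingers, clear of the camera stand: middle within 25 mm along the lens axis and 20 mm sideways and in height of the view point, upright to 0.10 rad, rib facing the lens to 0.3 rad; cover seated (5 mm centred, 2.5 mm in height, 0.07 rad level), specimen inside (horizontal distance between cover_seat and pot_rim below 0.005 m and z of cover_seat in the frame of pot_rim between -0.0025 and 0.0025 m and angle between the z axis of cover and the z axis of pot, either way round below 0.07 rad and horizontal distance between specimen and pot_mid below 0.022 m and z of specimen in the frame of pot between -0.002 and 0.03 m and x of pot_mid in the frame of view_point between -0.025 and 0.025 m and y of pot_mid in the frame of view_point between -0.02 and 0.02 m and z of pot_mid in the frame of view_point between -0.02 and 0.02 m and angle between pot's own z axis and vertical below 0.1 rad and angle between the x axis of pot and the x axis of camera, either way round below 0.3 rad and x of pot_mark in the frame of view_point above 0 m and contact force between the fingers and pot above 1 N and contact force between pot and camera below 0.1 N and linear speed of pot below 0.03 m/s); the arm keeps its last pose, push and grip.
It fails at once if the pot is tipped (angle between pot's own z axis and vertical above 0.4 rad).
It fails at once if another thing on the worktop is shifted by more than 25 mm (distance of any of flask, wash_bottle, jar, calculator, pen from where it was at the start of the episode above 0.025 m).
It also fails if it takes over 50 s, if anything falls off the work surface, if the arm or the gripper's body presses on something with over 40 N, if the wrist force passes 120 N, or if a joint passes its speed limit or range.

## Working session

There is one attempt and no reset: what is moved stays moved. The work goes in short steps, Python scripts to look and compute and a shell command to move; the robot and the scene stay as the last step left them, time stands still between calls to the robot, and variables do not carry over. Pictures are saved under pics/ and viewed, at most 10 in all, crops included, and the job is handed in when it is done.

```bash
mkdir -p pics; cat > h.py <<'E'
from rig import r, eyes
import numpy as np, cv2
def pts(c):
    z=c["z_map"].astype(float);K=c["camera_matrix"];T=c["world_from_camera"]
    v,u=np.mgrid[0:z.shape[0],0:z.shape[1]]
    P=np.stack([(u-K[0,2])/K[0,0]*z,-(v-K[1,2])/K[1,1]*z,-z],-1)
    W=P@T[:3,:3].T+T[:3,3]; W[z==0]=np.nan
    return W
E
python3 - <<'E'
from h import *
for n in("top","side"):
    c=eyes.camera(n);cv2.imwrite(f"pics/{n}0.png",c["frame"]);np.savez(f"{n}0.npz",**c)
    print(n,c["camera_matrix"],c["world_from_camera"].round(3))
print({k:np.round(v,3) for k,v in r.sense().items()})
E
```

```text
top [[429.11037928   0.         318.89485745]
 [  0.         429.11037928 197.66617806]
 [  0.           0.           1.        ]] [[-4.000e-03  9.860e-01 -1.670e-01  3.500e-01]
 [-1.000e+00 -4.000e-03  1.000e-03  3.700e-02]
 [ 1.000e-03  1.670e-01  9.860e-01  1.213e+00]
 [ 0.000e+00  0.000e+00  0.000e+00  1.000e+00]]
side [[455.45595705   0.         314.9783789 ]
 [  0.         455.45595705 194.26843941]
 [  0.           0.           1.        ]] [[-0.8    0.235 -0.553 -0.228]
 [-0.6   -0.271  0.753  1.068]
 [ 0.027  0.933  0.358  0.634]
 [ 0.     0.     0.     1.   ]]
{'t': np.float64(0.1), 'q': array([ 1.025,  0.528,  1.434, -0.   ,  1.181, -0.179]), 'qd': array([ 0.   , -0.001, -0.004, -0.   , -0.002, -0.001]), 'effort': array([ -0.   , -44.098, -17.715,   0.064,   0.053,  -0.   ]), 'tcp_pos': array([0.224, 0.583, 0.236]), 'orientation': array([-0.   ,  0.183,  0.983, -0.001]), 'ft_force': array([ 0.45 ,  0.418, -0.722]), 'torque': array([0.014, 0.034, 0.013]), 'grasp_force': np.float64(0.0), 'gripper_width': np.float64(0.087)}
```

View pics/top0.png

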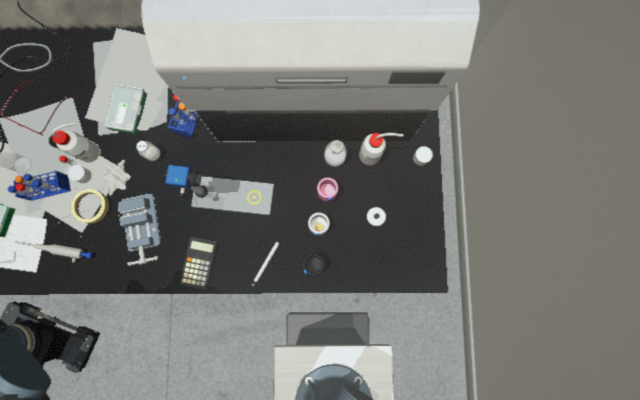

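View pics/side0.png

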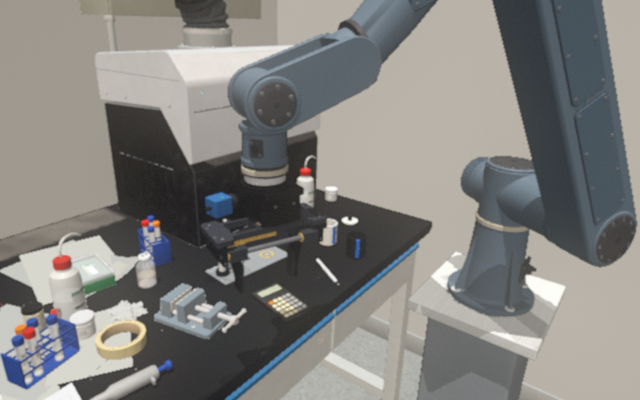

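Top view: the pots are the white one at (319,223), pink at (328,188) and black at (316,263). The white one matches the description. The cover with its black knob is at (376,216), the yellow ring at (254,197) and the camera block at (177,175). In the side view the white pot is at about (330,232). I'll check this with one enlarged crop and measure.

```bash
python3 - <<'E'
from h import *
t=dict(np.load("top0.npz"));s=dict(np.load("side0.npz"))
a=cv2.resize(t["frame"][165:285,285:405],None,fx=5,fy=5,interpolation=cv2.INTER_CUBIC)[:600,:400]
a=cv2.resize(t["frame"][170:285,285:405],(400,383),interpolation=cv2.INTER_CUBIC)
b=cv2.resize(s["frame"][200:275,310:385],(383,383),interpolation=cv2.INTER_CUBIC)
cv2.imwrite("pics/crop1.png",np.hstack([a,b]))
W=pts(t)
hsv=cv2.cvtColor(t["frame"],cv2.COLOR_BGR2HSV)
def rep(name,m):
    p=W[m];v,u=np.nonzero(m)
    print(name,m.sum(),"uv",u.mean().round(1),v.mean().round(1),"med",np.nanmedian(p,0).round(4),"min",np.nanmin(p,0).round(4),"max",np.nanmax(p,0).round(4))
def box(u0,u1,v0,v1):
    m=np.zeros(hsv.shape[:2],bool);m[v0:v1,u0:u1]=1;return m
Z=W[...,2]
rep("pot",box(300,340,205,242)&(Z>.055)); rep("potall",box(300,340,205,242)&(Z>.01))
rep("cover disc",box(360,392,202,232)&(Z>.004)&(hsv[...,2]>120))
rep("cover knob",box(360,392,202,232)&(Z>.018))
y=(hsv[...,0]>20)&(hsv[...,0]<35)&(hsv[...,1]>100)&box(235,275,180,215); rep("ring",y)
rep("plate",box(185,290,160,225)&(Z>.002)&(Z<.012)&(hsv[...,2]>80))
blue=(hsv[...,0]>95)&(hsv[...,0]<125)&(hsv[...,1]>130)
rep("block",blue&box(155,200,155,195))
rep("block top",blue&box(155,200,155,195)&(Z>.21))
m=blue&box(300,340,205,242)
if m.any():rep("rib top",m)
for n,bx in dict(pink=(310,345,172,206),black=(298,333,246,280),flask=(322,350,138,168),wash=(355,388,130,168),jar=(410,438,142,168),calc=(180,218,235,290),pen=(250,282,238,290)).items(): rep(n,box(*bx)&(Z>.006))
p=W[box(185,290,160,225)&(Z>.003)&(Z<.012)&(hsv[...,2]>80)]
q=(p[:,:2]*1000).astype(np.float32); print("plate rect",cv2.minAreaRect(q))
S=pts(s);h=cv2.cvtColor(s["frame"],cv2.COLOR_BGR2HSV)
m=np.zeros(h.shape[:2],bool);m[210:250,318:345]=1
m&=(h[...,0]>95)&(h[...,0]<130)&(h[...,1]>110)
v,u=np.nonzero(m);print("rib side",m.sum(),u.mean(),v.mean(),np.nanmedian(S[m],0))
E
```

```text
pot 121 uv 317.9 223.0 med [0.4761 0.0403 0.0633] min [0.4466 0.0108 0.0553] max [0.5032 0.0647 0.0685]
potall 246 uv 318.0 223.9 med [0.4755 0.0378 0.0534] min [0.4464 0.0108 0.0101] max [0.5032 0.0649 0.0685]
cover disc 247 uv 375.4 215.9 med [ 0.5013 -0.1235  0.0097] min [ 0.4759 -0.1498  0.0043] max [ 0.5271 -0.1004  0.0269]
cover knob 23 uv 376.0 215.2 med [ 0.5018 -0.1243  0.0243] min [ 0.4962 -0.13    0.0204] max [ 0.5079 -0.1185  0.0315]
ring 39 uv 254.2 197.3 med [0.5572 0.2198 0.005 ] min [0.5397 0.2028 0.0027] max [0.5753 0.2377 0.0088]
plate 1978 uv 234.9 195.3 med [0.5608 0.273  0.0052] min [0.5087 0.1665 0.002 ] max [0.6499 0.4225 0.0116]
block 437 uv 177.0 175.6 med [0.5719 0.371  0.2213] min [ 0.5499  0.3457 -0.0008] max [0.6538 0.4527 0.2259]
block top 408 uv 176.8 175.0 med [0.5736 0.371  0.2215] min [0.5503 0.3457 0.2106] max [0.5989 0.399  0.2259]
rib top 5 uv 315.2 234.4 med [0.4473 0.046  0.0467] min [0.4464 0.0432 0.0167] max [0.4478 0.0487 0.0612]
pink 275 uv 326.5 188.8 med [0.5769 0.013  0.0496] min [ 0.5423 -0.0124  0.006 ] max [0.6004 0.0403 0.0704]
black 199 uv 312.4 263.9 med [0.3671 0.0549 0.0618] min [ 0.3409 -0.0005  0.006 ] max [0.3933 0.0779 0.069 ]
flask 535 uv 334.7 150.8 med [ 0.6702 -0.0085  0.0637] min [ 0.6475 -0.0523  0.0061] max [0.7228 0.0256 0.1111]
wash 859 uv 371.0 144.4 med [ 0.6766 -0.1037  0.105 ] min [ 0.6439 -0.1614  0.0062] max [ 0.7227 -0.0624  0.1951]
jar 266 uv 422.0 155.2 med [ 0.6691 -0.2557  0.0435] min [ 0.6492 -0.2818  0.0065] max [ 0.6962 -0.2358  0.0519]
calc 1262 uv 197.8 261.8 med [0.377  0.3716 0.0105] min [0.301  0.3227 0.006 ] max [0.4465 0.4192 0.0205]
pen 92 uv 265.0 262.2 med [0.3724 0.1854 0.0074] min [0.3113 0.1502 0.006 ] max [0.4348 0.2202 0.0129]
plate rect ((565.3735961914062, 282.8019104003906), (226.65538024902344, 92.28227996826172), 83.215087890625)
rib side 25 333.64 235.76 [0.44892153 0.04448386 0.03254752]
```

View pics/crop1.png

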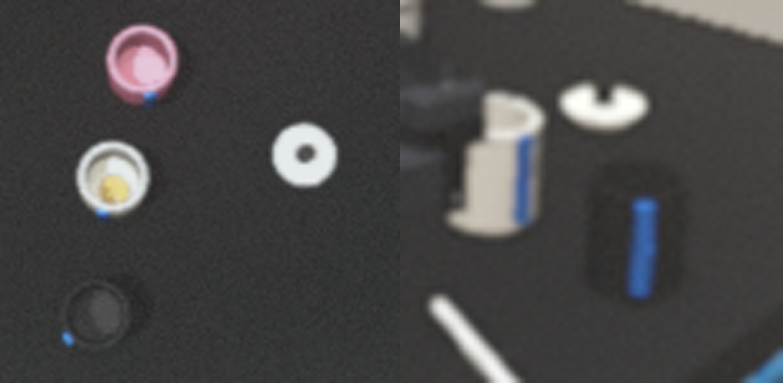

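The crop confirms the white pot with a sand disc inside. Its rib faces roughly -x with a slight turn to +y, and the cover is at right. Next I'll refine the centres by casting rim contours onto planes at their known heights.

```bash
cat >> h.py <<'E'
from scipy.optimize import least_squares
def ray(c,uv,zp):
    K=c["camera_matrix"];T=c["world_from_camera"];uv=np.asarray(uv,float)
    d=np.stack([(uv[:,0]-K[0,2])/K[0,0],-(uv[:,1]-K[1,2])/K[1,1],-np.ones(len(uv))],-1)@T[:3,:3].T
    return (T[:3,3]+d*((zp-T[2,3])/d[:,2])[:,None])[:,:2]
def edge(c,x0,x1,y0,y1,thr,k=8):
    g=cv2.cvtColor(c["frame"],cv2.COLOR_BGR2GRAY)[y0:y1,x0:x1]
    g=cv2.resize(g,None,fx=k,fy=k,interpolation=cv2.INTER_CUBIC)
    cs,_=cv2.findContours((g>thr).astype(np.uint8),cv2.RETR_CCOMP,cv2.CHAIN_APPROX_NONE)
    return [ (q[:,0,:]+.5)/k-.5+[x0,y0] for q in sorted(cs,key=len,reverse=True)]
def circ(P,R=None):
    f=(lambda p:np.hypot(*(P-p[:2]).T)-(R or p[2]))
    s=least_squares(f,np.r_[P.mean(0),[] if R else [.02]],loss="soft_l1",f_scale=.001);return s.x.round(4),np.std(s.fun).round(4)
E
python3 - <<'E'
from h import *
t=dict(np.load("top0.npz"))
g=cv2.cvtColor(t["frame"],cv2.COLOR_BGR2GRAY);print(g[223,300:340],g[216,360:393])
E1=edge(t,355,398,198,234,130)
print("cover",circ(ray(t,E1[0],.010)),circ(ray(t,E1[0],.010),.026)); print("knob",circ(ray(t,E1[1],.025)))
E2=edge(t,298,340,203,243,130)
P=ray(t,E2[0],.065);c=P.mean(0);far=P[P[:,0]>np.median(P[:,0])]
print("pot far",circ(far,.028),circ(far)); 
for e in E2[1:3]:
    Q=ray(t,e,.065);print("inner",len(e),circ(Q),circ(Q[Q[:,0]<Q[:,0].mean()],.023))
E
```

```text
[ 57  56  53  57  53  54  58  82 176 215 192 169 187 195 203 199 199 205
 207 211 213 216 226 233 232 229 205 210 207 151  67  44  53  47  50  51
  53  54  57  55] [ 54  50  52  56  51  50 101 201 230 234 233 233 229 189 111  77  85  83
  90 159 214 232 233 233 229 185  85  54  57  55  55  55  56]
cover (array([ 0.501 , -0.1256,  0.027 ]), np.float64(0.0003)) (array([ 0.501 , -0.1255]), np.float64(0.0003))
knob (array([ 0.5   , -0.1246,  0.007 ]), np.float64(0.0004))
pot far (array([0.4778, 0.0369]), np.float64(0.0004)) (array([0.4767, 0.0369, 0.0289]), np.float64(0.0002))
inner 123 (array([0.4749, 0.0363, 0.0212]), np.float64(0.0015)) (array([0.5106, 0.0579]), np.float64(0.0014))
```

```bash
python3 -m handwheel '[[0.3,-0.75,0,0,0,0],[0.3,-0.75,0,0,0,0],[0.3,-0.75,0,0,0,0],[0.3,-0.75,0,0,0,0],[0.3,-0.75,0,0,0,0],[0.3,-0.75,0,0,0,0],[0.3,-0.75,0,0,0,0],[0.3,-0.75,0,0,0,0],[0.3,-0.75,0,0,0,0],[0.3,-0.75,0,0,0,0],[0.3,-0.75,0,0,0,0],[0.3,-0.75,0,0,0,0]]' && python3 -m handwheel '[[0.3,-0.75,0,0,0,0.01],[0.3,-0.75,0,0,0,0.01],[0.3,-0.75,0,0,0,0.01],[0.3,-0.75,0,0,0,0],[0.3,-0.75,0,0,0,0],[0.3,-0.75,0,0,0,0],[0.3,-0.75,0,0,0,0],[0.3,-0.75,0,0,0,0],[0.3,-0.75,0,0,0,0],[0.3,-0.75,0,0,0,0],[0.3,-0.75,0,0,0,0],[0.3,-0.6,0,0,0,0]]'
python3 - <<'E'
from h import *
for n in("side",):
    c=eyes.camera(n);cv2.imwrite(f"pics/{n}1.png",cv2.resize(c["frame"][150:290,270:430],(640,560),interpolation=cv2.INTER_CUBIC));np.savez(f"{n}1.npz",**c)
s=r.sense();print(s["tcp_pos"].round(4),s["orientation"].round(4),s["q"].round(3))
E
```

```text
t: 1.1
tcp_pos: [0.3687, 0.2217, 0.2364]
orientation: [-0.0, 0.183, 0.983, -0.0]
ft_force: [0.2, 0.3, 0.1]
gripper_width: 0.0869
grasp_force: 0.0
t: 2.1
tcp_pos: [0.5129, -0.1331, 0.2362]
orientation: [-0.0, 0.137, 0.991, -0.0]
ft_force: [0.6, 0.7, 0.2]
gripper_width: 0.087
grasp_force: 0.0
[ 0.5166 -0.1379  0.2367] [ 0.0029  0.1379  0.9904 -0.0023] [-0.469  0.404  1.663 -0.003  1.068 -1.761]
```

View pics/side1.png

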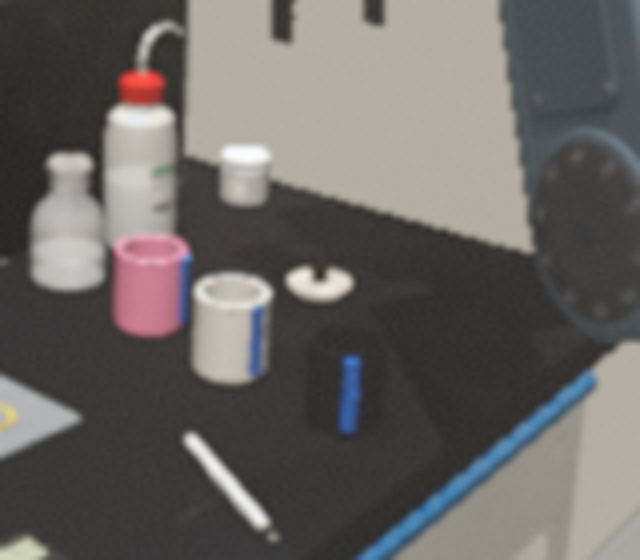

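Side view: the white pot has its rim at crop (232,290), i.e. image (328,222), with the rib on its right side at image (334,235). The cover is at image (350,221). All are unobstructed, so I'll cross-check the centres from here.

```bash
python3 - <<'E'
from h import *
s=dict(np.load("side1.npz"));C=s["world_from_camera"][:3,3]
E1=edge(s,338,362,213,230,120);P=ray(s,E1[0],.010)
d=np.array([.502,-.125])-C[:2];d/=np.linalg.norm(d)
print("cover all",circ(P),"R",circ(P,.026))
E2=edge(s,315,342,212,250,110);P=ray(s,E2[0],.065)
far=P[(P-[.477,.037])@d>.003];print("pot far",circ(far,.028),circ(far),len(far))
h=cv2.cvtColor(s["frame"],cv2.COLOR_BGR2HSV)
m=np.zeros(h.shape[:2],bool);m[220:250,328:340]=1
m&=(h[...,0]>95)&(h[...,0]<130)&(h[...,1]>110)
v,u=np.nonzero(m);print("rib",u.mean(),v.mean())
for c in ([.477,.037],):
  # intersect ray through rib middle pixel with cylinder r=31.5
  for z in (.0325,):
    p=ray(s,[[u.mean(),v.mean()]],z)[0]-c; print("rib dir",p,np.hypot(*p),np.degrees(np.arctan2(p[1],p[0])))
E
```

```text
cover all (array([ 0.5007, -0.1244,  0.0313]), np.float64(0.0074)) R (array([ 0.4993, -0.121 ]), np.float64(0.0074))
pot far (array([0.4841, 0.0275]), np.float64(0.001)) (array([0.4829, 0.0291, 0.0297]), np.float64(0.0007)) 181
rib 333.6666666666667 235.83333333333334
rib dir [-0.02712679  0.0061259 ] 0.027809876361927978 167.2746401923819
```

```bash
python3 -m handwheel '[[-0.15,0.08,-0.6,0,0,0],[-0.12,0.07,-0.6,0,0,0],[0,0,-0.6,0,0,0],[0,0,-0.6,0,0,0],[0,0,-0.6,0,0,0],[0,0,-0.6,0,0,0],[0,0,-0.4,0,0,0],[0,0,-0.2,0,0,0],[0,0,0,0,0,0],[0,0,0,0,0,0]]' 0 10
python3 - <<'E'
from h import *
s=r.sense();print(s["tcp_pos"].round(4),s["orientation"].round(4))
E
```

```text
t: 2.98
tcp_pos: [0.5019, -0.1247, 0.0685]
orientation: [-0.0, 0.136, 0.991, 0.0]
ft_force: [0.9, -0.1, 0.2]
gripper_width: 0.044
grasp_force: 0.0
[ 0.5019 -0.1247  0.0685] [-2.000e-04  1.363e-01  9.907e-01  1.000e-04]
```

```bash
python3 -m handwheel '[[-0.02,0,-0.3,0,0,0],[0,0,-0.3,0,0,0],[0,0,-0.3,0,0,0],[0,0,-0.14,0,0,0],[0,0,0,0,0,0],[0,0,0,0,0,0]]' && python3 -m handwheel '[[0,0,0,0,0,0],[0,0,0,0,0,0],[0,0,0,0,0,0],[0,0,0,0,0,0],[0,0,0,0,0,0],[0,0,0,0,0,0]]' -1 12
```

```text
t: 3.48
tcp_pos: [0.5016, -0.125, 0.0277]
orientation: [0.001, 0.136, 0.991, -0.0]
ft_force: [0.0, 0.3, 0.8]
gripper_width: 0.0438
grasp_force: 0.0
t: 3.98
tcp_pos: [0.5012, -0.1249, 0.0272]
orientation: [0.0, 0.136, 0.991, -0.0]
ft_force: [0.6, -0.9, 2.1]
gripper_width: 0.0151
grasp_force: 12.0
```

```bash
python3 -m handwheel '[[0,0,0.3,0,0,0],[0,0,0.5,0,0,0],[0,0,0.6,0,0,0],[0,0,0.6,0,0,0],[0,0,0.3,0,0,0],[0,0,0,0,0,0]]' && python3 -m handwheel '[[-0.05,0.35,0,0,0,0],[-0.1,0.6,0,0,0,0],[-0.1,0.7,0,0,0,0],[-0.1,0.7,0,0,0,0],[-0.1,0.7,0,0,0,0],[-0.1,0.6,0,0,0,0],[-0.05,0.4,0,0,0,0],[0,0,0,0,0,0],[0,0,0,0,0,0],[0,0,0,0,0,0]]'
python3 - <<'E'
from h import *
c=eyes.camera("side");np.savez("side2.npz",**c)
t=eyes.camera("top");np.savez("top2.npz",**t)
cv2.imwrite("pics/s2.png",np.hstack([cv2.resize(c["frame"][170:260,285:375],(400,400),interpolation=cv2.INTER_CUBIC),cv2.resize(t["frame"][180:260,285:365],(400,400),interpolation=cv2.INTER_CUBIC)]))
s=r.sense();print(s["tcp_pos"].round(4),s["gripper_width"],s["grasp_force"])
E
```

```text
t: 4.48
tcp_pos: [0.5026, -0.1255, 0.1214]
orientation: [0.003, 0.136, 0.991, -0.001]
ft_force: [-0.4, -0.3, 0.1]
gripper_width: 0.0153
grasp_force: 12.0
t: 5.32
tcp_pos: [0.4766, 0.0373, 0.1182]
orientation: [-0.001, 0.136, 0.991, -0.0]
ft_force: [-0.6, -0.2, -1.0]
gripper_width: 0.0154
grasp_force: 12.0
[0.4772 0.0365 0.1185] 0.015198844188086227 11.999947488075122
```

View pics/s2.png

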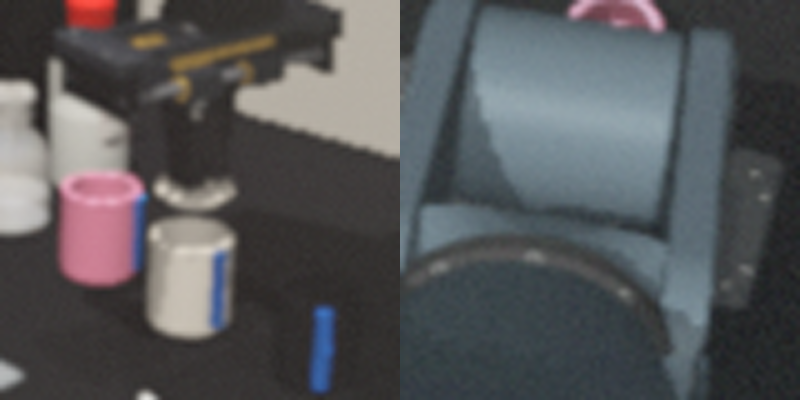

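Side view: the cover (crop x≈195) sits level above the pot rim (crop x≈192), which is within about 1 mm after allowing for image roll. Next I'll lower it.

```bash
python3 -m handwheel '[[0,0,-0.15,0,0,0],[0,0,-0.15,0,0,0],[0,0,-0.13,0,0,0],[0,0,-0.06,0,0,0],[0,0,-0.06,0,0,0],[0,0,-0.06,0,0,0],[0,0,-0.05,0,0,0],[0,0,-0.04,0,0,0],[0,0,0,0,0,0]]' && python3 -m handwheel '[[0,0,-0.04,0,0,0],[0,0,-0.03,0,0,0],[0,0,0,0,0,0],[0,0,0,0,0,0]]'
```

```text
t: 6.17
tcp_pos: [0.477, 0.0372, 0.0907]
orientation: [-0.0, 0.136, 0.991, 0.0]
ft_force: [0.9, 0.1, -0.9]
gripper_width: 0.0154
grasp_force: 12.0
t: 6.5
tcp_pos: [0.4771, 0.0372, 0.0882]
orientation: [0.0, 0.136, 0.991, -0.0]
ft_force: [0.4, -0.4, -0.7]
gripper_width: 0.0155
grasp_force: 12.0
```

```bash
python3 -m handwheel '[[0,0,-0.03,0,0,0],[0,0,-0.03,0,0,0],[0,0,0,0,0,0],[0,0,0,0,0,0]]'
python3 - <<'E'
from h import *
c=eyes.camera("side")
cv2.imwrite("pics/s3.png",cv2.resize(c["frame"][190:260,295:365],(560,560),interpolation=cv2.INTER_CUBIC))
E
```

```text
t: 6.83
tcp_pos: [0.4772, 0.0372, 0.0861]
orientation: [0.0, 0.136, 0.991, -0.0]
ft_force: [-0.7, 0.1, 2.8]
gripper_width: 0.0151
grasp_force: 12.0
```

View pics/s3.png

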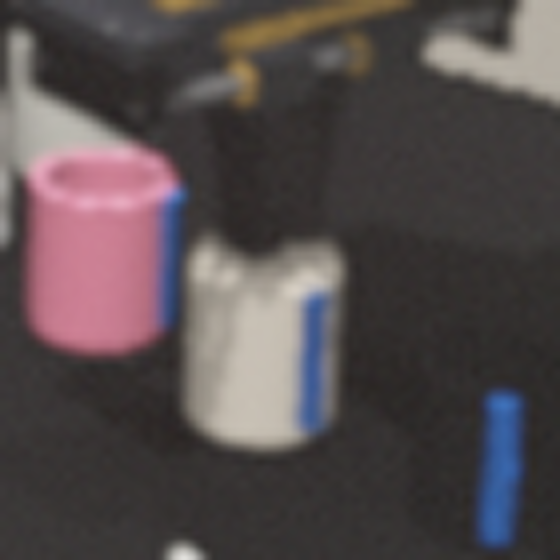

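Side view: the disc is down on the rim of the white pot at crop (265,260), level, at the expected height and with light contact. I'll release it and rise.

```bash
python3 -m handwheel '[[0,0,0,0,0,0],[0,0,0,0,0,0],[0,0,0,0,0,0],[0,0,0,0,0,0],[0,0,0.3,0,0,0],[0,0,0.5,0,0,0],[0,0,0.5,0,0,0],[0,0,0.3,0,0,0],[0,0,0,0,0,0],[0,0,0,0,0,0]]' 1
python3 - <<'E'
from h import *
c=eyes.camera("side");np.savez("side4.npz",**c)
cv2.imwrite("pics/s4.png",cv2.resize(c["frame"][190:260,295:365],(560,560),interpolation=cv2.INTER_CUBIC))
E
```

```text
t: 7.72
tcp_pos: [0.4774, 0.0371, 0.15]
orientation: [0.001, 0.136, 0.991, -0.0]
ft_force: [0.1, -0.0, 0.1]
gripper_width: 0.0738
grasp_force: 0.0
```

View pics/s4.png

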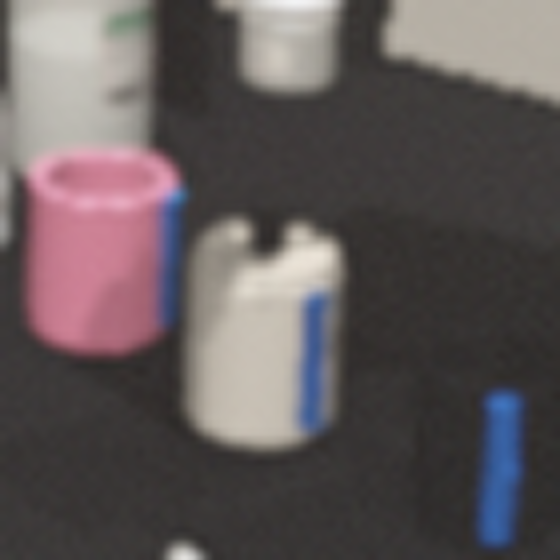

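The pot (crop x 185–345) wears the cover level with its knob upright at (267,235). I'll go down around the sides and grip.

```bash
python3 -m handwheel '[[0,0,0,0,0,0],[0,0,0,0,0,0],[0,0,-0.3,0,0,0],[0,0,-0.5,0,0,0],[0,0,-0.5,0,0,0],[0,0,-0.5,0,0,0],[0,0,-0.5,0,0,0],[0,0,-0.3,0,0,0],[0,0,-0.15,0,0,0],[0,0,0,0,0,0],[0,0,0,0,0,0]]' 1 && python3 -m handwheel '[[0,0,0,0,0,0],[0,0,0,0,0,0],[0,0,0,0,0,0],[0,0,0,0,0,0],[0,0,0,0,0,0],[0,0,0,0,0,0],[0,0,0,0,0,0]]' -1 25
```

```text
t: 8.68
tcp_pos: [0.4769, 0.0372, 0.0394]
orientation: [-0.001, 0.136, 0.991, 0.0]
ft_force: [0.6, -0.4, 0.9]
gripper_width: 0.0869
grasp_force: 0.0
t: 9.27
tcp_pos: [0.4773, 0.0372, 0.0401]
orientation: [0.0, 0.136, 0.991, 0.0]
ft_force: [-0.1, 0.2, 4.1]
gripper_width: 0.0566
grasp_force: 25.0
```

```bash
python3 -m handwheel '[[0,0,0.15,0,0,0],[0,0,0.3,0,0,0],[0,0,0.5,0,0,0],[0,0,0.5,0,0,0],[0,0,0.5,0,0,0],[0,0,0.5,0,0,0],[0,0,0.5,0,0,0],[0,0,0.5,0,0,0],[0,0,0.4,0,0,0],[0,0,0.25,0,0,0],[0,0,0.1,0,0,0],[0,0,0,0,0,0]]' && python3 -m handwheel '[[0.05,0.1,0,0,0,-0.01],[0.1,0.25,0,0,0,-0.02],[0.15,0.35,0,0,0,-0.03],[0.2,0.4,0,0,0,-0.03],[0.2,0.4,0,0,0,-0.03],[0.2,0.4,0,0,0,-0.03],[0.2,0.4,0,0,0,-0.03],[0.2,0.4,0,0,0,-0.03],[0.2,0.4,0,0,0,-0.03],[0.2,0.4,0,0,0,-0.03],[0.1,0.4,0,0,0,-0.03],[0.1,0.3,0,0,0,-0.03]]' && python3 -m handwheel '[[0.05,0.2,0,0,0,-0.03],[0.05,0.1,0,0,0,-0.03],[0,0.05,0,0,0,-0.03],[0,0,0,0,0,-0.02],[0,0,0,0,0,-0.01],[0,0,0,0,0,0],[0,0,0,0,0,0],[0,0,0,0,0,0]]'
python3 - <<'E'
from h import *
c=eyes.camera("side");np.savez("side5.npz",**c);t=eyes.camera("top");np.savez("top5.npz",**t)
cv2.imwrite("pics/s5.png",cv2.resize(c["frame"][140:300,160:340],(720,600),interpolation=cv2.INTER_CUBIC))
s=r.sense();print({k:np.round(s[k],4) for k in("t","tcp_pos","orientation","q","gripper_width","grasp_force")})
E
```

```text
t: 10.27
tcp_pos: [0.477, 0.0372, 0.2084]
orientation: [0.001, 0.136, 0.991, -0.0]
ft_force: [-0.0, -0.1, -2.7]
gripper_width: 0.0564
grasp_force: 25.0
t: 11.27
tcp_pos: [0.5522, 0.2063, 0.2058]
orientation: [-0.001, 0.611, 0.792, -0.001]
ft_force: [-0.4, 0.3, -3.4]
gripper_width: 0.0565
grasp_force: 25.0
t: 11.93
tcp_pos: [0.5565, 0.219, 0.2068]
orientation: [-0.001, 0.747, 0.665, -0.001]
ft_force: [1.4, -0.5, -4.2]
gripper_width: 0.0563
grasp_force: 25.0
{'t': np.float64(12.0333), 'tcp_pos': array([0.5568, 0.2191, 0.2072]), 'orientation': array([-3.000e-04,  7.470e-01,  6.649e-01, -4.000e-04]), 'q': array([0.1882, 0.5262, 1.5309, 0.    , 1.0855, 0.3043]), 'gripper_width': np.float64(0.0563), 'grasp_force': np.float64(25.0)}
```

View pics/s5.png

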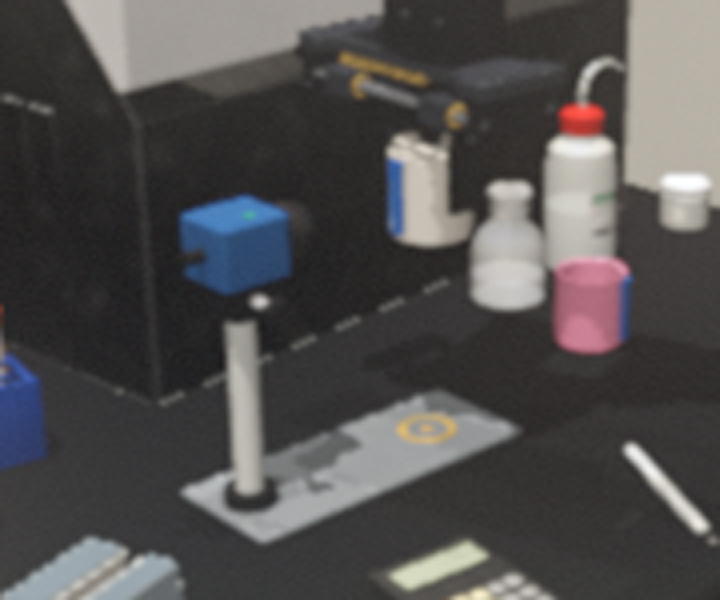

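Side view: the covered pot hangs upright above the ring with the rib at crop (395,200) facing the lens barrel at (295,225). The bystanders are where they were. TCP (0.557, 0.219) matches the measured ring, so I'm handing in.

```bash
python3 -c "
from rig import r
print(r.finish_job())"
```

```text
the job is handed in; nothing more can be done
None
```

The job is handed in at about 12 s of the 50 s: the arm still holds the covered pot upright and still at lens height above the yellow ring, rib facing the lens; no verdict was returned.

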